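# Empty the tumbler's catch tray, then hold its discharge dial open

## Task

Move the two finished castings from the tumbler's catch tray into the tote, so that the tray is empty. Only then press the handle of the spring-return discharge dial down past its first two clicks to the third and hold it there: the gate opens and the casting waiting behind it slides into the tray. Finish while still holding the dial at the third click, with that casting lying in the tray.

Things in the scene. Friction and masses are not known exactly. Their poses are not given: they have to be found in the camera images.
- machine: Bench tumbler, grey cabinet with dark steel drum on top, fixed. Origin on the bench top right below the dial's shaft, midway across; x points to the back (away from the robot), y left, z up. Cabinet from x = -0.045 to 0.17, y within 0.084, up to z = 0.125; higher: bearings to 0.155 at x = 0, clear guard to 0.215 from x = -0.01 on, drum to 0.28 from x = 0.05 on. Catch tray in front.
- tray (a point): Centre of the floor of the machine's catch tray (open, bare steel, fixed to the machine, at machine x -0.155, y 0, z 0.012), axes as the machine's. Inside, x -0.086 to 0.085 and y within 0.080 of it; rim 21 mm above the floor. The chute's lip overhangs the back end, 33 mm above the floor.
- dial (a joint): Angle (rad) of the discharge dial on the machine's left side: 0 at rest, handle up; grows as the handle is pressed down. Clicks at 0.4, 0.8 and 1.2 (one, two, three studs on the plate); stop at 1.28. A spring returns it to 0 from everywhere, clicks too: pressing takes 4 to 9 N, most just before each click, holding the third 6 to 8 N. The gate lets a casting pass from about 1.1 on; it slides out within a second.
- dial_handle (a point): Centre of the dial's handle: black round bar 16 mm thick, 58 mm long along machine y, free all round, on a lever of 100 mm about a shaft along y at machine x 0, z 0.140; y = 0.127. At dial angle q: machine x = 0.100 cos(2.548+q), z = 0.140 + 0.100 sin(2.548+q): (-0.083, 0.196) at rest, (-0.082, 0.083) at the third click.
- tote: Grey plastic parts tote, open on top, 140 mm (its x) by 115 mm (its y) outside, 60 mm high, walls and floor 4 mm; heavy enough to stay put. Origin at the centre of its underside.
- casting_1_mid (a point): Centre of a finished casting in the catch tray's left half: aluminium pillow block, about 110 g, base 54 mm (its x) by 28 mm (its y), 9 mm thick, with a boss 26 mm long and 24 mm wide in the middle, rising to 31 mm. Point half-way up (15.5 mm above its underside), z up; take it across its y.
- casting_2_mid (a point): Centre of the second finished casting, alike, lying in the catch tray near its right side.
- casting_3_mid (a point): Centre of the third casting, alike but long along its own y, waiting on the 30 degree chute behind the closed gate; it is not to be handled. Point half-way up.
Mind the look-alikes: they are no part of the job. Leave any orange look-alike of the part that bears casting_1_mid alone.

How it is judged:
On the way, in this order (a step that is already met when the one before it is completed fails the run):
1. both finished castings are in the tote (x of casting_1_mid in the frame of tote between -0.068 and 0.068 m and y of casting_1_mid in the frame of tote between -0.055 and 0.055 m and z of casting_1_mid in the frame of tote between 0 and 0.055 m and x of casting_2_mid in the frame of tote between -0.068 and 0.068 m and y of casting_2_mid in the frame of tote between -0.055 and 0.055 m and z of casting_2_mid in the frame of tote between 0 and 0.055 m), for 0.2 s.
2. the dial is held at its third click (value of joint dial above 1.1 rad and contact force between any of the fingers, the arm and machine above 1.5 N), for 0.4 s.
At the end, for the whole second after the job is handed in: Dial at its third click (joint above 1.1 rad), held there by the robot (over 1.5 N on the machine); castings 1 and 2 inside the tote, centres under 55 mm above its underside; casting 3 in the catch tray (machine x -0.245 to -0.055, y within 0.084, z below 0.05); all three at rest (all of step 1 and all of step 2 and x of casting_3_mid in the frame of machine between -0.245 and -0.055 m and y of casting_3_mid in the frame of machine between -0.084 and 0.084 m and z of casting_3_mid in the frame of machine below 0.05 m and linear speed of each of casting_1, casting_2, casting_3 below 0.05 m/s); the arm keeps its last pose, push and grip.
It fails at once if the dial is pressed past its first click before both finished castings are in the tote (value of joint dial above 0.45 rad and not (x of casting_1_mid in the frame of tote between -0.068 and 0.068 m and y of casting_1_mid in the frame of tote between -0.055 and 0.055 m and z of casting_1_mid in the frame of tote between 0 and 0.055 m and x of casting_2_mid in the frame of tote between -0.068 and 0.068 m and y of casting_2_mid in the frame of tote between -0.055 and 0.055 m and z of casting_2_mid in the frame of tote between 0 and 0.055 m)).
It also fails if it takes over 69 s, if anything falls off the work surface, if the arm or the gripper's body presses on something with over 40 N, if the wrist force passes 120 N, or if a joint passes its speed limit or range.

## Robot

A 7-joint arm with a two-finger parallel gripper is mounted at the origin on a cart in front of the work surface, level with it; the furniture and walls round the work are solid. World frame = base frame: x ahead of the robot, y to its left, z up, the work surface at z = 0. Lengths are in m, angles in rad, forces in N, time in s.
With the tool pointing down it reaches from about 0.4 to 0.875 m from the base axis. Payload 19.3 kg.
Tool frame: the origin (TCP) lies midway between the tips of the shut fingers; the grasp point (between the pads) lies bot.tcp_to_grasp behind it (bot.tcp_to_grasp is the distance from the TCP to the grasp point, in m); z points along the fingers, y is the line along which they close (so a half turn about z gives the same grasp; the last joint's range is limited). The gripper opens to 85 mm and grips with 20 to 120 N. Pads are 22 mm wide; open, the fingers measure 114 mm over their backs; the gripper's body (76 mm by 85 mm) begins 54 mm behind the grasp point. The pads swing forward as they close: fully open they stand 13 mm farther back than shut.
Start: joints at [1.22, 0.521, -0.036, 1.599, 0.021, 1.021, -0.113], TCP at [0.173, -0.601, 0.231] pointing down, gripper open.
Joint ranges: [-2.91, 2.91], [-0.3, 2.13], [-1.5, 1.42], [0.17, 2.43], [-1.26, 4.41], [0.16, 1.93], [-2.52, 2.52]. Speed limits (rad/s): [1.89, 1.89, 2.39, 2.39, 3.01, 3.01, 3.01].

## Interface

Orientations are given as [roll, pitch, yaw] about the fixed x, y, z axes, in that order (R = Rz(yaw) Ry(pitch) Rx(roll)).
In Python, from workcell import observe, imaging, bot gives the robot as it stands.
- The arm moves only by the tool send_rows, never from a script. Its argument "plan" is text: rows parted by semicolons, each of 7 numbers parted by spaces: the shift along the tool's x, y, z in m, then the turn, a rotation vector about the tool's x, y, z in degrees, then the finger opening in m, from 0 to 0.0854. In form: dx dy dz rx ry rz claw; .... A call has 1 to 10 rows; each row is the pose to reach, as a shift and turn from the pose commanded when the call began, along the tool's axes at that moment; what a row does not reach only later rows make up. A row lasts 1/12 s, in which the tool goes at most 41.7 mm and 7.16 degrees, less where a joint would pass 70% of its speed; a pose out of reach is approached as far as the arm can. A call with a gripper value outside its range is refused whole. The fingers move at their own pace and stop on an object; "grip_force" is the grip in N (left out, the last holds). Time passes only in rows, so rows that repeat a pose let the fingers close. It gives the time, the measured TCP pose, the force, the opening and the grip force at its end, in the units of the state.
- observe(): the state, without advancing time (a new reading comes with each control period).
- imaging.grab_frame(name): name is "side" or "top"; returns a dict with "color" (384x512x3 uint8, red, green, blue), "fx", "fy", "cx", "cy" (pixels), "dist_coeffs" ([k1, k2, p1, p2, k3] as OpenCV has them; the pictures are not rectified), "eye" and "orientation" of the camera in the world. Camera axes: x right, y down, z forward; pixel columns grow to the right and rows downward; lengths in m; the calibration is good to about 2 mm. A picture is of the moment at which its call begins. There is no depth.
- bot.job_done(): hands the job in; it is judged then, once.
The state is a dict: "clock": time; "qpos": joint angles; "qd": joint speeds; "joint_efforts": joint torques, N m; "position": TCP position; "tool_rot": TCP orientation; "force": force on the tool from outside, world axes, zero at the start; "moment": the same for the moment, N m; "grip_width": finger opening in m; "finger_force": force on a finger pad.
Only numpy, scipy, OpenCV 4.12 (cv2) and the standard library are available. Lean on these libraries where they do the work, as an engineer would, in place of code of your own. Each camera call takes 0.05 s, during which the arm holds its last target. There are 200 camera calls.

## Working session

There is one attempt and no reset: what is moved stays moved. The work goes in short steps, Python scripts to look and compute and a tool call to move; the robot and the scene stay as the last step left them, time stands still between calls to the robot, and variables do not carry over. Pictures are saved under pics/ and viewed, at most 10 in all, crops included, and the job is handed in when it is done.

Besides the shell and the picture viewer there is one more tool, called after ">>>" as name(argument=value, ...), one argument or row to a line, values as JSON. send_rows: Moves the arm, as the interface text tells. Its arguments: {"type":"object","properties":{"plan":{"type":"string"},"grip_force":{"type":"number"}},"required":["plan"]}

```bash
mkdir -p pics; cat > h.py <<'E'
import numpy as np, cv2
from scipy.spatial.transform import Rotation as R
from workcell import observe, imaging, bot
E
python3 - <<'E'
from h import *
s=observe();print(s,bot.tcp_to_grasp)
for n in("top","side"):
    f=imaging.grab_frame(n);cv2.imwrite(f"pics/{n}0.png",cv2.resize(f["color"][:,:,::-1],(800,600),interpolation=cv2.INTER_CUBIC))
    np.save(f"{n}0.npy",f,allow_pickle=True)
    print({k:v for k,v in f.items() if k!="color"})
E
```

```text
{'clock': 0.0, 'qpos': array([ 1.21980984,  0.52201317, -0.03633528,  1.59998611,  0.02116693,
        1.02109932, -0.11278579]), 'qd': array([-1.95859439e-03,  7.40864643e-04, -8.08201503e-04,  1.37817206e-03,
        8.65004165e-06, -3.63496665e-04, -5.09076328e-05]), 'joint_efforts': array([-9.09132923e-04, -9.27109051e+01,  1.97985917e+00, -3.69927156e+01,
        1.79225137e-02,  8.22554401e-03, -1.16330054e-05]), 'position': array([ 0.17308167, -0.60021302,  0.230734  ]), 'tool_rot': array([-3.14047109e+00,  4.77193282e-05,  2.80779893e-01]), 'force': array([-0.1087831 , -0.13673894,  0.28182168]), 'moment': array([-0.01664223,  0.01192211,  0.00366377]), 'finger_force': 0.0, 'grip_width': 0.08519620793035883} 0.0187
{'fx': 497.6519682183329, 'fy': 497.6519682183329, 'cx': 258.4695023991232, 'cy': 201.54044603307528, 'dist_coeffs': array([0.03354381, 0.        , 0.        , 0.        , 0.        ]), 'eye': array([0.41232541, 0.18604966, 1.26661851]), 'orientation': array([-2.9644118 , -0.00408367, -1.54923018])}
{'fx': 409.23897546199095, 'fy': 409.23897546199095, 'cx': 255.40148498007693, 'cy': 190.66201561222536, 'dist_coeffs': array([0.03521031, 0.        , 0.        , 0.        , 0.        ]), 'eye': array([ 0.34006585, -0.52129366,  0.45881954]), 'orientation': array([-1.97048426,  0.00904784, -0.34884112])}
```

View pics/top0.png

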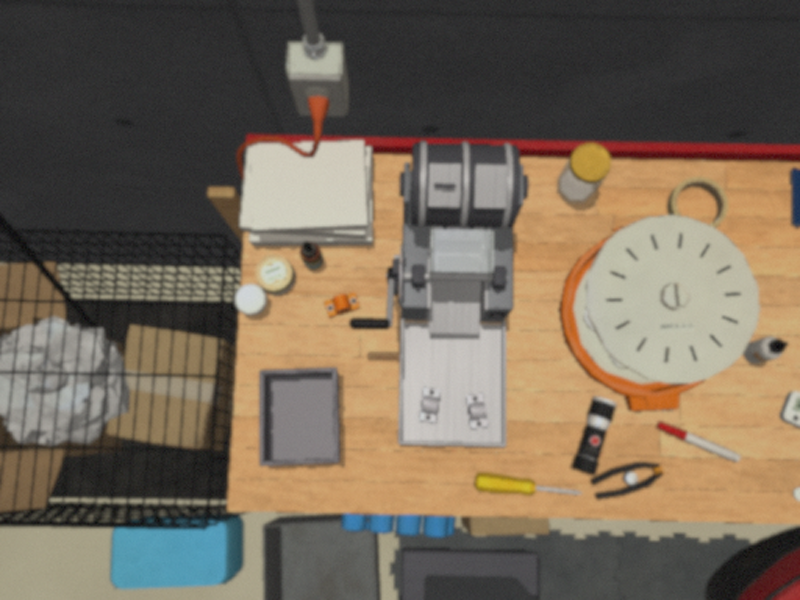

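View pics/side0.png

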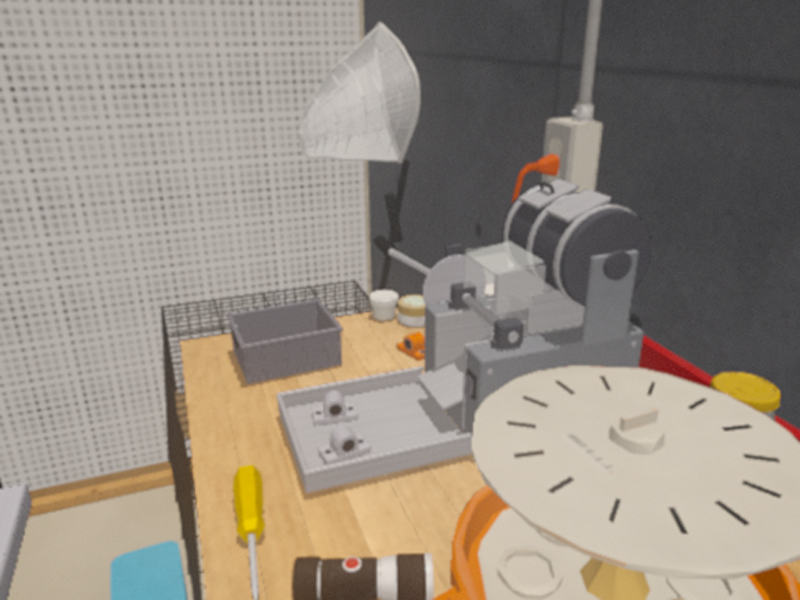

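The top picture shows the castings near (429,405) and (477,411), the tote at (300,416), the handle at (370,323) and the tray from (400,325) to (506,444), all in 800x600 pixels. An orange look-alike lies at (342,303).

```bash
cat >> h.py <<'E'
def ray(f,uv):
    K=np.array([[f["fx"],0,f["cx"]],[0,f["fy"],f["cy"]],[0,0,1]])
    p=cv2.undistortPoints(np.array(uv,float).reshape(-1,1,2),K,f["dist_coeffs"]).reshape(-1,2)
    return R.from_euler("xyz",f["orientation"]).apply(np.c_[p,np.ones(len(p))])
def onz(f,uv,z):
    d=ray(f,uv);e=f["eye"];return e+d*((z-e[2])/d[:,2])[:,None]
def proj(f,P):
    K=np.array([[f["fx"],0,f["cx"]],[0,f["fy"],f["cy"]],[0,0,1]])
    r=R.from_euler("xyz",f["orientation"]).inv()
    return cv2.projectPoints(np.array(P,float),r.as_rotvec(),r.apply(-f["eye"]),K,f["dist_coeffs"])[0].reshape(-1,2)
E
python3 - <<'E'
from h import *
f=np.load("top0.npy",allow_pickle=True).item();c=f["color"]
cr=c[190:305,155:340]
cv2.imwrite("pics/top_crop.png",cv2.resize(cr[:,:,::-1],None,fx=4.3,fy=4.3,interpolation=cv2.INTER_CUBIC))
g=np.load("side0.npy",allow_pickle=True).item();d=g["color"][180:320,100:320]
cv2.imwrite("pics/side_crop.png",cv2.resize(d[:,:,::-1],None,fx=3.6,fy=3.6,interpolation=cv2.INTER_CUBIC))
# rough
q=lambda uv,z:np.round(onz(f,np.array(uv)/1.5625,z),3).tolist()
print(q([[429,405],[477,411]],.025),q([[300,416]],.06),q([[370,323]],.19),q([[400,440],[506,444]],.033))
E
```

```text
[[0.49, 0.143, 0.025], [0.482, 0.066, 0.025]] [[0.467, 0.342, 0.06]] [[0.593, 0.233, 0.19]] [[0.434, 0.188, 0.033], [0.432, 0.022, 0.033]]
```

View pics/top_crop.png

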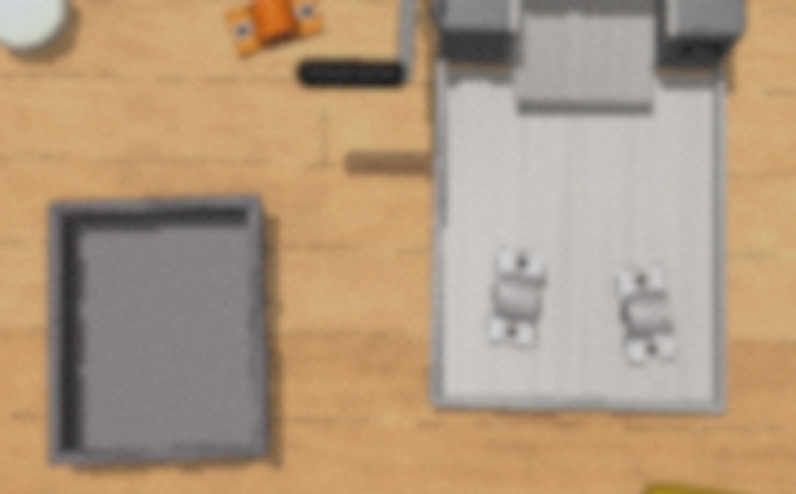

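View pics/side_crop.png

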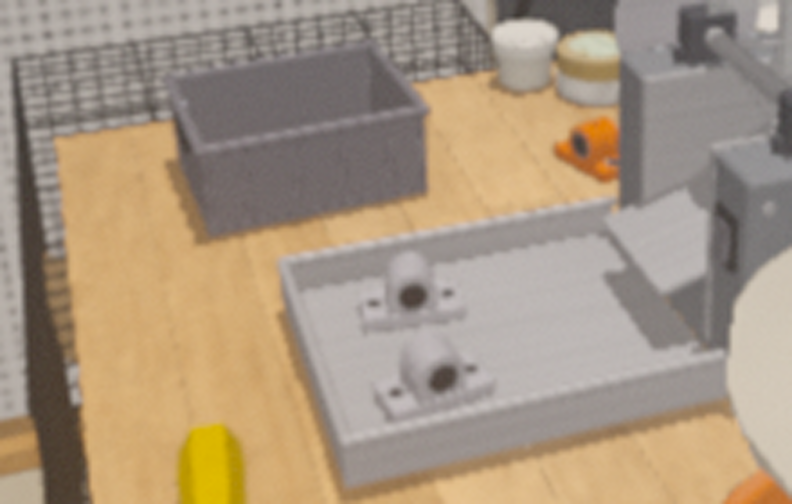

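The crops show both castings upright with bores facing roughly sideways. Their base holes in the top crop are at (521,261)/(511,332) and (641,279)/(652,348). The tray rim, tote rim corners and handle (352,73) are clear too.

```bash
cat >> h.py <<'E'
def go(x,y,z,yaw,frm=None,tilt=None):
    "shift+rotvec(deg) in tool axes from measured pose (or frm) to world target, tool down"
    s=observe();p,o=(s["position"],s["tool_rot"]) if frm is None else (np.array(frm[:3]),[np.pi,0,frm[3]])
    A=R.from_euler("xyz",o);B=R.from_euler("xyz",[np.pi,0,yaw])
    return np.round(A.inv().apply(np.array([x,y,z])-p),4).tolist(),np.round((A.inv()*B).as_rotvec(degrees=True),1).tolist()
E
python3 - <<'E'
from h import *
f=np.load("top0.npy",allow_pickle=True).item()
q=lambda uv,z:onz(f,(np.array(uv)+.5)/4.3-.5+[155,190],z)
for n,uv in(("c1",[[521,261],[511,332]]),("c2",[[641,279],[652,348]])):
    a,b=q(uv,.021);d=a-b;print(n,(a+b)/2,np.arctan2(d[1],d[0]),np.linalg.norm(d))
t=q([[49,205],[258,198],[267,457],[50,462]],.06);print("tote",t.mean(0),t)
print("tray rim outer",q([[432,408],[722,410],[438,100],[723,80]],.033))
print("handle",q([[297,73],[405,74],[352,73]],.196))
print(go(.3,-.5,.33,.15)); print(go(.45,.1,.3,0))
E
```

```text
c1 [0.49210626 0.14244471 0.021     ] -0.12495061033631169 0.04135266037021834
c2 [0.48400688 0.06684403 0.021     ] 0.16388485110864395 0.040035129969750054
tote [0.46716281 0.3446639  0.06      ] [[0.53531415 0.40821361 0.06      ]
 [0.54179454 0.29056622 0.06      ]
 [0.39831172 0.28015762 0.06      ]
 [0.39323084 0.39971817 0.06      ]]
tray rim outer [[0.42723959 0.18961178 0.033     ]
 [0.42979199 0.02488835 0.033     ]
 [0.6042978  0.19015058 0.033     ]
 [0.61982945 0.02394675 0.033     ]]
handle [[0.59119862 0.26140229 0.196     ]
 [0.59190131 0.20664119 0.196     ]
 [0.59181798 0.23352718 0.196     ]]
([0.1497, -0.0612, -0.0992], [-0.1, 0.0, 7.5])
([0.4601, -0.5961, -0.0686], [-0.1, 0.0, 16.1])
```

>>> send_rows(
  plan="0.15 -0.06 -0.1 0 0 7.5 0.05;0.15 -0.06 -0.1 0 0 7.5 0.05;0.15 -0.06 -0.1 0 0 7.5 0.05;0.15 -0.06 -0.1 0 0 7.5 0.05;0.15 -0.06 -0.1 0 0 7.5 0.05;0.33 -0.25 -0.1 0 0 16 0.05;0.33 -0.25 -0.1 0 0 16 0.05;0.33 -0.25 -0.1 0 0 16 0.05;0.33 -0.25 -0.1 0 0 16 0.05;0.33 -0.25 -0.1 0 0 16 0.05",
  grip_force=40,
)

```text
clock: 0.93
position: [0.3956, -0.3168, 0.3312]
tool_rot: [3.142, 0.0, 0.001]
force: [0.2, -1.1, -0.1]
grip_width: 0.0504
finger_force: 0.0
```

```bash
python3 - <<'E'
from h import *
s=observe();print(s["position"],s["tool_rot"],s["grip_width"])
print(go(.492,.1425,.25,-.125))
E
```

```text
[ 0.39559216 -0.31675399  0.33124306] [3.14155718e+00 1.81306652e-04 1.39682974e-03] 0.05040562062649671
([0.0971, -0.4591, 0.0812], [0.0, 0.0, 7.2])
```

>>> send_rows(
  plan="0.097 -0.459 0.06 0 0 7.2 0.05;0.097 -0.459 0.06 0 0 7.2 0.05;0.097 -0.459 0.06 0 0 7.2 0.05;0.097 -0.459 0.06 0 0 7.2 0.05;0.097 -0.459 0.06 0 0 7.2 0.05;0.097 -0.459 0.06 0 0 7.2 0.05;0.097 -0.459 0.06 0 0 7.2 0.05;0.097 -0.459 0.06 0 0 7.2 0.05;0.097 -0.459 0.06 0 0 7.2 0.05;0.097 -0.459 0.06 0 0 7.2 0.05",
)

```text
clock: 1.77
position: [0.4788, 0.0822, 0.279]
tool_rot: [-3.142, -0.0, -0.124]
force: [1.0, -0.7, -0.1]
grip_width: 0.0504
finger_force: 0.0
```

>>> send_rows(
  plan="0 -0.08 0.05 0 0 0 0.05;0 -0.08 0.05 0 0 0 0.05;0 -0.08 0.05 0 0 0 0.05;0 -0.08 0.05 0 0 0 0.05;0 -0.08 0.05 0 0 0 0.05",
)

```text
clock: 2.18
position: [0.4886, 0.1594, 0.2288]
tool_rot: [3.141, 0.001, -0.123]
force: [0.7, -0.9, -0.4]
grip_width: 0.0499
finger_force: 0.0
```

```bash
python3 - <<'E'
from h import *
s=observe();print(s["position"],s["tool_rot"],s["grip_width"])
print(go(.492,.1425,.08,-.125),go(.492,.1425,.016,-.125))
E
```

```text
[0.4885701  0.1593911  0.22884621] [ 3.14091410e+00  1.13388499e-03 -1.23364047e-01] 0.04994749503487784
([0.0057, 0.0162, 0.1489], [0.0, 0.1, 0.1]) ([0.0057, 0.0162, 0.2129], [0.0, 0.1, 0.1])
```

Descend to above casting 1, then check from near with the camera.

>>> send_rows(
  plan="0.006 0.016 0.04 0 0 0 0.05;0.006 0.016 0.08 0 0 0 0.05;0.006 0.016 0.12 0 0 0 0.05;0.006 0.016 0.149 0 0 0 0.05;0.006 0.016 0.149 0 0 0 0.05;0.006 0.016 0.149 0 0 0 0.05",
)

```text
clock: 2.68
position: [0.4928, 0.1417, 0.0806]
tool_rot: [3.14, 0.001, -0.126]
force: [0.1, -0.1, 1.1]
grip_width: 0.0501
finger_force: 0.0
```

```bash
python3 - <<'E'
from h import *
s=observe();print(s["position"],s["tool_rot"],s["force"])
print(go(.492,.1425,.016,-.125))
g=imaging.grab_frame("side");cv2.imwrite("pics/side1.png",cv2.resize(g["color"][150:330,100:330,::-1],None,fx=3.3,fy=3.3,interpolation=cv2.INTER_CUBIC))
E
```

```text
[0.49280488 0.14172634 0.08060455] [ 3.14047539e+00  1.09241156e-03 -1.25526574e-01] [ 0.12513191 -0.05996755  1.13645856]
([-0.0008, -0.0007, 0.0646], [0.1, 0.1, -0.0])
```

View pics/side1.png

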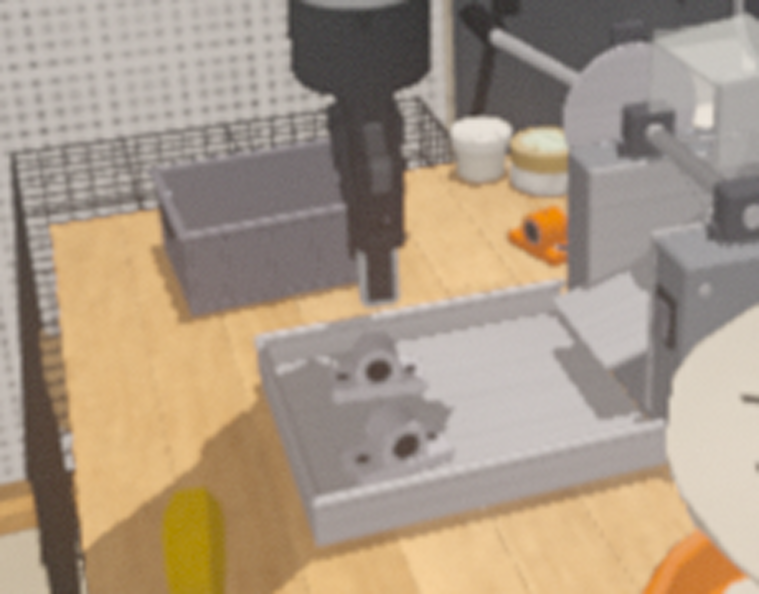

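The picture shows the fingers, with tips at (378,300), centred over casting 1's boss at (376,365). Descend and grip.

>>> send_rows(
  plan="-0.001 -0.001 0.03 0 0 0 0.05;-0.001 -0.001 0.055 0 0 0 0.05;-0.001 -0.001 0.064 0 0 0 0.05;-0.001 -0.001 0.064 0 0 0 0.02;-0.001 -0.001 0.064 0 0 0 0.01;-0.001 -0.001 0.064 0 0 0 0.01;-0.001 -0.001 0.064 0 0 0 0.01;-0.001 -0.001 0.064 0 0 0 0.01;-0.001 -0.001 0.064 0 0 0 0.01",
)

```text
clock: 3.48
position: [0.493, 0.1443, 0.0179]
tool_rot: [-3.141, -0.002, -0.125]
force: [-1.8, -1.1, 12.6]
grip_width: 0.026
finger_force: 41.0
```

>>> send_rows(
  plan="0 0 0 0 0 0 0.01;0 0 -0.03 0 0 0 0.01;0 0 -0.06 0 0 0 0.01;0 0 -0.09 0 0 0 0.01;0 0 -0.12 0 0 0 0.01;0 0 -0.12 0 0 0 0.01;0 0 -0.12 0 0 0 0.01",
)

```text
clock: 4.07
position: [0.4931, 0.1442, 0.1386]
tool_rot: [-3.14, -0.004, -0.125]
force: [-0.6, -0.4, -0.9]
grip_width: 0.026
finger_force: 39.4
```

```bash
python3 - <<'E'
from h import *
s=observe();print(s["position"],s["tool_rot"],s["force"],s["grip_width"])
print(go(.498,.347,.136,.06))
E
```

```text
[0.49306758 0.14417213 0.13863087] [-3.1399926  -0.00403048 -0.12472333] [-0.57602476 -0.41218841 -0.93720045] 0.026030223766780554
([-0.0203, -0.2019, 0.0029], [-0.1, -0.2, -10.6])
```

>>> send_rows(
  plan="-0.02 -0.2 0.003 0 0 -10.6 0.01;-0.02 -0.2 0.003 0 0 -10.6 0.01;-0.02 -0.2 0.003 0 0 -10.6 0.01;-0.02 -0.2 0.003 0 0 -10.6 0.01;-0.02 -0.2 0.003 0 0 -10.6 0.01;-0.02 -0.2 0.003 0 0 -10.6 0.01;-0.02 -0.2 0.003 0 0 -10.6 0.01;-0.02 -0.2 0.003 0 0 -10.6 0.01",
)

```text
clock: 4.73
position: [0.4965, 0.3443, 0.1325]
tool_rot: [3.14, 0.001, 0.061]
force: [-0.0, -0.4, -1.2]
grip_width: 0.0256
finger_force: 39.6
```

```bash
python3 - <<'E'
from h import *
s=observe();print(s["position"],s["tool_rot"],s["force"],s["grip_width"])
print(go(.498,.347,.013,.06))
E
```

```text
[0.49651796 0.34427751 0.13245403] [3.14031888e+00 9.96054286e-04 6.10208836e-02] [-0.0055515  -0.36805517 -1.18313762] 0.02564921994728795
([0.0018, -0.0028, 0.1194], [0.1, 0.1, 0.1])
```

>>> send_rows(
  plan="0.002 -0.003 0.03 0 0 0 0.01;0.002 -0.003 0.06 0 0 0 0.01;0.002 -0.003 0.09 0 0 0 0.01;0.002 -0.003 0.11 0 0 0 0.01;0.002 -0.003 0.119 0 0 0 0.01;0.002 -0.003 0.119 0 0 0 0.01;0.002 -0.003 0.119 0 0 0 0.045;0.002 -0.003 0.119 0 0 0 0.045;0.002 -0.003 0.119 0 0 0 0.045;0.002 -0.003 0.119 0 0 0 0.045",
)

```text
clock: 5.57
position: [0.4993, 0.3484, 0.0154]
tool_rot: [-3.141, -0.001, 0.06]
force: [0.0, 0.9, 0.4]
grip_width: 0.0449
finger_force: 0.0
```

>>> send_rows(
  plan="0 0 -0.03 0 0 0 0.045;0 0 -0.07 0 0 0 0.045;0 0 -0.11 0 0 0 0.045;0 0 -0.14 0 0 0 0.045;0 0 -0.14 0 0 0 0.045;0 0 -0.14 0 0 0 0.045",
)

```text
clock: 6.07
position: [0.4996, 0.3486, 0.1567]
tool_rot: [-3.14, -0.004, 0.06]
force: [0.1, -0.2, -0.2]
grip_width: 0.0449
finger_force: 0.0
```

```bash
python3 - <<'E'
from h import *
s=observe();print(s["position"],s["tool_rot"],s["force"],s["grip_width"])
print(go(.484,.067,.15,.164))
E
```

```text
[0.49958444 0.34856595 0.15665241] [-3.13956281 -0.00356837  0.06046509] [ 0.11242146 -0.21739729 -0.17948217] 0.04485291159664532
([-0.0326, 0.2801, 0.006], [-0.1, -0.2, -5.9])
```

>>> send_rows(
  plan="-0.033 0.28 0.006 0 0 -6 0.045;-0.033 0.28 0.006 0 0 -6 0.045;-0.033 0.28 0.006 0 0 -6 0.045;-0.033 0.28 0.006 0 0 -6 0.045;-0.033 0.28 0.006 0 0 -6 0.045;-0.033 0.28 0.006 0 0 -6 0.045;-0.033 0.28 0.006 0 0 -6 0.045;-0.033 0.28 0.006 0 0 -6 0.045;-0.033 0.28 0.006 0 0 -6 0.045;-0.033 0.28 0.006 0 0 -6 0.045",
)

```text
clock: 6.9
position: [0.4826, 0.0669, 0.1478]
tool_rot: [-3.141, 0.001, 0.165]
force: [0.1, 0.8, 0.1]
grip_width: 0.0447
finger_force: 0.0
```

```bash
python3 - <<'E'
from h import *
s=observe();print(s["position"],s["tool_rot"],s["force"],s["grip_width"])
print(go(.484,.067,.016,.164))
E
```

```text
[0.48255804 0.0669212  0.14782232] [-3.14121173e+00  5.41730604e-04  1.65415228e-01] [0.07460939 0.79945942 0.1225086 ] 0.04465466796261923
([0.0015, 0.0002, 0.1318], [-0.0, 0.0, 0.1])
```

>>> send_rows(
  plan="0.002 -0.001 0.04 0 0 0 0.045;0.002 -0.001 0.08 0 0 0 0.045;0.002 -0.001 0.11 0 0 0 0.045;0.002 -0.001 0.131 0 0 0 0.045;0.002 -0.001 0.131 0 0 0 0.045;0.002 -0.001 0.131 0 0 0 0.01;0.002 -0.001 0.131 0 0 0 0.01;0.002 -0.001 0.131 0 0 0 0.01;0.002 -0.001 0.131 0 0 0 0.01;0.002 -0.001 0.131 0 0 0 0.01",
)

```text
clock: 7.73
position: [0.4852, 0.068, 0.0182]
tool_rot: [-3.142, -0.002, 0.165]
force: [0.2, 0.1, -1.4]
grip_width: 0.0257
finger_force: 39.4
```

>>> send_rows(
  plan="0 0 0 0 0 0 0.01;0 0 0 0 0 0 0.01;0 0 -0.03 0 0 0 0.01;0 0 -0.06 0 0 0 0.01;0 0 -0.09 0 0 0 0.01;0 0 -0.12 0 0 0 0.01;0 0 -0.13 0 0 0 0.01;0 0 -0.13 0 0 0 0.01",
)

```text
clock: 8.4
position: [0.4858, 0.068, 0.1496]
tool_rot: [3.141, -0.004, 0.165]
force: [1.2, 0.4, -1.0]
grip_width: 0.0257
finger_force: 39.7
```

```bash
python3 - <<'E'
from h import *
s=observe();print(s["position"],s["tool_rot"],s["force"],s["grip_width"])
print(go(.436,.344,.145,.06))
E
```

```text
[0.48582673 0.06799808 0.1496323 ] [ 3.14137651 -0.00432854  0.16492669] [ 1.23256899  0.37492657 -0.95313521] 0.025698504415749026
([-0.0039, -0.2804, 0.0046], [-0.0, -0.2, 6.0])
```

>>> send_rows(
  plan="-0.004 -0.28 0.004 0 0 6 0.01;-0.004 -0.28 0.004 0 0 6 0.01;-0.004 -0.28 0.004 0 0 6 0.01;-0.004 -0.28 0.004 0 0 6 0.01;-0.004 -0.28 0.004 0 0 6 0.01;-0.004 -0.28 0.004 0 0 6 0.01;-0.004 -0.28 0.004 0 0 6 0.01;-0.004 -0.28 0.004 0 0 6 0.01;-0.004 -0.28 0.004 0 0 6 0.01;-0.004 -0.28 0.004 0 0 6 0.01",
)

```text
clock: 9.23
position: [0.4341, 0.3427, 0.142]
tool_rot: [3.14, 0.001, 0.061]
force: [1.0, 0.2, -1.5]
grip_width: 0.026
finger_force: 39.8
```

```bash
python3 - <<'E'
from h import *
s=observe();print(s["position"],s["tool_rot"],s["force"],s["grip_width"])
print(go(.436,.344,.014,.06))
E
```

```text
[0.43413708 0.34269275 0.14197696] [3.13995557e+00 1.20161539e-03 6.10341815e-02] [ 1.04441964  0.21508415 -1.49745476] 0.02596363666750982
([0.0021, -0.0014, 0.128], [0.1, 0.1, 0.1])
```

>>> send_rows(
  plan="0.002 -0.001 0.03 0 0 0 0.01;0.002 -0.001 0.06 0 0 0 0.01;0.002 -0.001 0.09 0 0 0 0.01;0.002 -0.001 0.115 0 0 0 0.01;0.002 -0.001 0.128 0 0 0 0.01;0.002 -0.001 0.128 0 0 0 0.01;0.002 -0.001 0.128 0 0 0 0.045;0.002 -0.001 0.128 0 0 0 0.045;0.002 -0.001 0.128 0 0 0 0.045;0.002 -0.001 0.128 0 0 0 0.045",
)

```text
clock: 10.07
position: [0.4371, 0.3448, 0.0163]
tool_rot: [-3.14, -0.001, 0.06]
force: [-0.3, 0.4, 0.0]
grip_width: 0.0448
finger_force: 0.0
```

>>> send_rows(
  plan="0 0 -0.03 0 0 0 0.045;0 0 -0.07 0 0 0 0.045;0 0 -0.11 0 0 0 0.045;0 0 -0.15 0 0 0 0.02;0 0 -0.19 0 0 0 0;0 0 -0.23 0 0 0 0;0 0 -0.25 0 0 0 0;0 0 -0.25 0 0 0 0",
)

```text
clock: 10.73
position: [0.4378, 0.3457, 0.2709]
tool_rot: [-3.137, -0.007, 0.06]
force: [-0.1, -0.2, -0.4]
grip_width: -0.0
finger_force: 0.0
```

```bash
python3 - <<'E'
from h import *
s=observe();print(s["position"],s["tool_rot"],s["force"],s["grip_width"])
print(go(.592,.237,.24,0))
f=imaging.grab_frame("top");g=imaging.grab_frame("side")
a=cv2.resize(f["color"][190:305,155:340,::-1],None,fx=3.2,fy=3.2,interpolation=cv2.INTER_CUBIC)
b=cv2.resize(g["color"][180:290,140:280,::-1],(200*2,157*2),interpolation=cv2.INTER_CUBIC)[:, :]
im=np.zeros((600,800,3),np.uint8);im[:290,:592]=cv2.resize(a,(592,290*1))[:290] if 0 else a[:290,:592];im[286:600,:400]=b
cv2.imwrite("pics/c2.png",im)
E
```

```text
[0.43782603 0.34569142 0.27091131] [-3.13674722 -0.0067208   0.06040944] [-0.06831585 -0.18309355 -0.3552583 ] -2.2197302565625258e-07
([0.1471, 0.118, 0.0313], [-0.3, -0.4, 3.5])
```

View pics/c2.png

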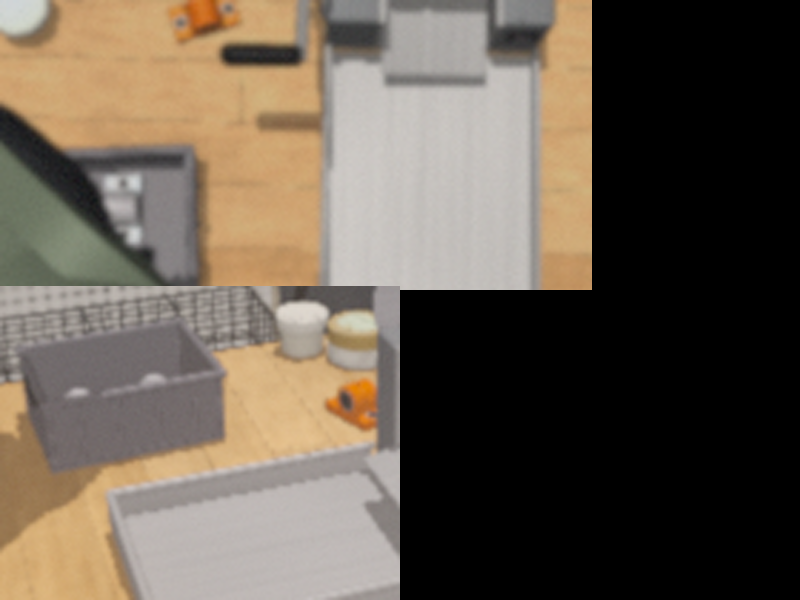

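The top part shows an empty tray with the handle at (262,54), and the side part shows both boss tops inside the tote. Now to the handle, with the fingers shut.

>>> send_rows(
  plan="0.147 0.118 0.02 0 0 3.5 0;0.147 0.118 0.02 0 0 3.5 0;0.147 0.118 0.02 0 0 3.5 0;0.147 0.118 0.02 0 0 3.5 0;0.147 0.118 0.02 0 0 3.5 0;0.147 0.118 0.03 0 0 3.5 0;0.147 0.118 0.03 0 0 3.5 0;0.147 0.118 0.03 0 0 3.5 0",
)

```text
clock: 11.5
position: [0.5892, 0.2361, 0.2339]
tool_rot: [3.141, 0.003, 0.0]
force: [-0.2, 1.5, 0.2]
grip_width: 0.0001
finger_force: 0.0
```

```bash
python3 - <<'E'
from h import *
s=observe();print(s["position"],s["tool_rot"],s["force"],s["grip_width"])
for q in(0,.2,.4,.6,.8,1,1.2,1.25):print(q,go(.675+.1*np.cos(2.548+q),.237,.148+.1*np.sin(2.548+q),0))
E
```

```text
[0.58915382 0.23609146 0.23393489] [3.14106039e+00 2.58041281e-03 3.37362592e-04] [-0.22491797  1.45091863  0.22721427] 0.0001430080184804788
0 ([0.003, -0.0009, 0.03], [0.0, 0.1, 0.0])
0.2 ([-0.0064, -0.0009, 0.0476], [0.0, 0.1, 0.0])
0.4 ([-0.0121, -0.0009, 0.0667], [0.0, 0.1, 0.0])
0.6 ([-0.0139, -0.001, 0.0866], [0.0, 0.1, 0.0])
0.8 ([-0.0118, -0.001, 0.1065], [0.0, 0.1, 0.0])
1 ([-0.0057, -0.001, 0.1255], [0.0, 0.1, 0.0])
1.2 ([0.004, -0.001, 0.1429], [0.0, 0.1, 0.0])
1.25 ([0.007, -0.001, 0.1469], [0.0, 0.1, 0.0])
```

>>> send_rows(
  plan="0.003 -0.001 0.015 0 0 0 0;0.003 -0.001 0.03 0 0 0 0;-0.002 -0.001 0.039 0 0 0 0;-0.006 -0.001 0.048 0 0 0 0;-0.01 -0.001 0.057 0 0 0 0;-0.012 -0.001 0.067 0 0 0 0;-0.013 -0.001 0.077 0 0 0 0;-0.014 -0.001 0.087 0 0 0 0;-0.014 -0.001 0.087 0 0 0 0",
)

```text
clock: 12.25
position: [0.5745, 0.2381, 0.1474]
tool_rot: [-3.141, 0.002, 0.002]
force: [-3.3, 1.2, 6.0]
grip_width: 0.0
finger_force: 3.2
```

```bash
python3 - <<'E'
from h import *
s=observe();print(s["position"],s["tool_rot"],s["force"],s["grip_width"])
for q in(.7,.8,.9,1,1.1,1.2,1.25):print(q,go(.675+.1*np.cos(2.548+q),.237,.148+.1*np.sin(2.548+q),0))
E
```

```text
[0.57452656 0.23812627 0.14744367] [-3.14134922e+00  1.58498565e-03  2.05808751e-03] [-3.34759364  1.24019468  5.95600838] 2.8884728288395977e-05
0.7 ([0.0011, 0.0011, 0.0101], [-0.0, 0.1, 0.1])
0.8 ([0.0026, 0.0011, 0.0199], [-0.0, 0.1, 0.1])
0.9 ([0.0052, 0.0011, 0.0296], [-0.0, 0.1, 0.1])
1 ([0.0087, 0.0012, 0.039], [-0.0, 0.1, 0.1])
1.1 ([0.0131, 0.0012, 0.0479], [-0.0, 0.1, 0.1])
1.2 ([0.0184, 0.0012, 0.0564], [-0.0, 0.1, 0.1])
1.25 ([0.0213, 0.0012, 0.0604], [-0.0, 0.1, 0.1])
```

>>> send_rows(
  plan="0.001 0.001 0.01 0 0 0 0;0.003 0.001 0.02 0 0 0 0;0.005 0.001 0.03 0 0 0 0;0.009 0.001 0.039 0 0 0 0;0.013 0.001 0.048 0 0 0 0;0.018 0.001 0.056 0 0 0 0;0.021 0.001 0.061 0 0 0 0;0.021 0.001 0.061 0 0 0 0;0.021 0.001 0.061 0 0 0 0;0.021 0.001 0.061 0 0 0 0",
)

```text
clock: 13.08
position: [0.5964, 0.237, 0.0881]
tool_rot: [-3.141, 0.001, 0.001]
force: [-4.6, -0.1, 8.2]
grip_width: -0.0002
finger_force: 3.9
```

>>> send_rows(
  plan="0 0 0 0 0 0 0;0 0 0 0 0 0 0;0 0 0 0 0 0 0;0 0 0 0 0 0 0;0 0 0 0 0 0 0;0 0 0 0 0 0 0;0 0 0 0 0 0 0;0 0 0 0 0 0 0;0 0 0 0 0 0 0;0 0 0 0 0 0 0",
)

```text
clock: 13.92
position: [0.5963, 0.237, 0.0882]
tool_rot: [-3.141, 0.001, 0.001]
force: [-5.6, -0.3, 7.2]
grip_width: 0.0002
finger_force: 3.8
```

```bash
python3 - <<'E'
from h import *
s=observe();print(s["position"],s["force"],np.arcsin((.148-s["position"][2])/.1)+np.pi-2.548)
f=imaging.grab_frame("top");g=imaging.grab_frame("side")
im=np.zeros((600,800,3),np.uint8)
im[:300,:500]=cv2.resize(f["color"][190:310,155:355,::-1],(500,300),interpolation=cv2.INTER_CUBIC)
im[300:,:500]=cv2.resize(g["color"][140:305,140:415,::-1],(500,300),interpolation=cv2.INTER_CUBIC)
cv2.imwrite("pics/d.png",im[:,:500])
E
```

```text
[0.59632706 0.23702597 0.08817291] [-5.61521784 -0.32927421  7.1895291 ] 1.2349341957099664
```

View pics/d.png

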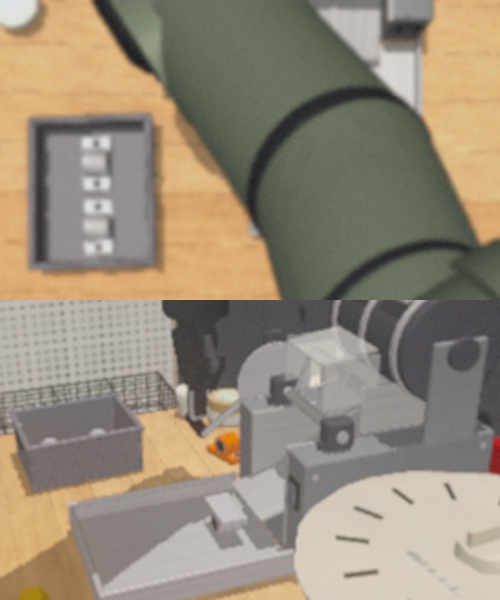

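The top half shows both castings upright in the tote. The lower half shows casting 3 in the tray near (225,512), apparently tilted. I'll hold on a little and look closer.

>>> send_rows(
  plan="0 0 0 0 0 0 0;0 0 0 0 0 0 0;0 0 0 0 0 0 0;0 0 0 0 0 0 0;0 0 0 0 0 0 0;0 0 0 0 0 0 0;0 0 0 0 0 0 0;0 0 0 0 0 0 0;0 0 0 0 0 0 0;0 0 0 0 0 0 0",
)

```text
clock: 14.85
position: [0.5963, 0.237, 0.0882]
tool_rot: [-3.141, 0.001, 0.001]
force: [-5.7, 0.1, 7.3]
grip_width: 0.0
finger_force: 3.8
```

```bash
python3 - <<'E'
from h import *
s=observe();print(s["position"],s["force"])
g=imaging.grab_frame("side")
for z in(.012,.03,.045):print(onz(g,[[263.7,256.6]],z)-[.675,.107,0])
cv2.imwrite("pics/e.png",cv2.resize(g["color"][220:300,210:330,::-1],None,fx=6,fy=6,interpolation=cv2.INTER_CUBIC))
E
```

```text
[0.59632487 0.23703057 0.08818338] [-5.66604445  0.10526119  7.28626126]
[[-0.07899513  0.03794707  0.012     ]]
[[-0.08930556  0.01110775  0.03      ]]
[[-0.09789759 -0.01125835  0.045     ]]
```

View pics/e.png

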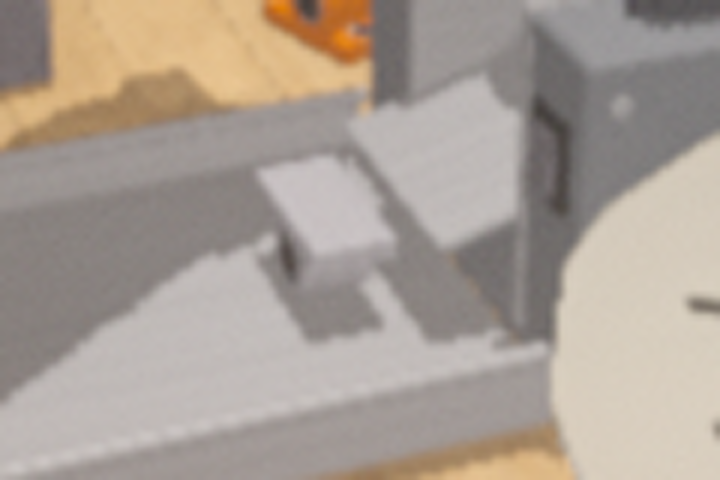

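Casting 3 lies upside down on its boss, clear of the lip at machine x of about -0.09, and hasn't moved between the two pictures. The dial is held at about 1.23 rad with 7 N, so I'm handing in.

```bash
python3 -c "
from h import *
print(bot.job_done())"
```

```text
the job is handed in; nothing more can be done
None
```

I handed the job in with both castings in the tote, the dial held at about 1.23 rad (past the third click) with roughly 7 N, and casting 3 at rest upside down in the tray; no verdict came back.

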